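# Lay out the parts for a car service

### The job

Lay out the service parts in the grey tray, each one in the middle of its coloured liner: the new white oil filter standing on the blue one, the new white-insulated spark plug lying on the red, the brake pad flat on the yellow and the plug socket standing on the green. Leave the used parts, the black filter and the brown plug, where they are on the bench.

Things in the scene. Friction and masses are not known exactly. Their poses are not given: they have to be found in the camera images.
- filter_new: oil filter canister standing upright, the new one: clean white with a bright steel ring at the foot; a plain cylinder 62 mm across and 68 mm high with a domed, fluted top (straight sides from 3 to 52 mm height). Origin: centre of its underside, z up. About 280 g.
- plug_new: spark plug lying on its side, the new one: bright steel with a white insulator. 78 mm long. Origin: on its axis, mid-hexagon, 10.5 mm above its support. x along the plug: threaded end -38 to -9 mm (13 to 19 mm thick), hexagon -9 to +9 mm (grip it here along y: 22 mm; 21 mm high), insulator 13 mm thick to +33, terminal 7 mm thick to +40. About 50 g.
- brake_pad: brake pad lying flat: red steel backing plate 76 x 40 x 6 mm below, two dark grey friction blocks 36 mm wide on top with a 4 mm gap between them, 15 mm high in all. Origin: centre of its underside; x along its 76 mm length, y across its 40 mm width, z up. Grip it across the 40 mm width. About 160 g.
- socket: spark-plug socket standing upright: bright steel cylinder 28 mm across (27 mm in its upper half), 58 mm high, with a black square drive hole in its top. Origin: centre of its underside, z up. About 120 g.
- liner_blue: blue liner 94 x 94 x 3 mm, fixed in one of the four compartments (which one varies) of the fixed grey tray. Origin: centre of its underside, 5 mm above the bench; its top is 3 mm above that. z up; x, y along the compartment's walls. Compartment 100 x 100 mm inside; its 4 mm thick lips rise 18 mm above the bench, 10 mm above the liner's top. Compartment centres are 104 mm apart.
- liner_red: red liner 94 x 94 x 3 mm, fixed in one of the four compartments (which one varies) of the fixed grey tray. Origin: centre of its underside, 5 mm above the bench; its top is 3 mm above that. z up; x, y along the compartment's walls. Compartment 100 x 100 mm inside; its 4 mm thick lips rise 18 mm above the bench, 10 mm above the liner's top. Compartment centres are 104 mm apart.
- liner_yellow: yellow liner 94 x 94 x 3 mm, fixed in one of the four compartments (which one varies) of the fixed grey tray. Origin: centre of its underside, 5 mm above the bench; its top is 3 mm above that. z up; x, y along the compartment's walls. Compartment 100 x 100 mm inside; its 4 mm thick lips rise 18 mm above the bench, 10 mm above the liner's top. Compartment centres are 104 mm apart.
- liner_green: green liner 94 x 94 x 3 mm, fixed in one of the four compartments (which one varies) of the fixed grey tray. Origin: centre of its underside, 5 mm above the bench; its top is 3 mm above that. z up; x, y along the compartment's walls. Compartment 100 x 100 mm inside; its 4 mm thick lips rise 18 mm above the bench, 10 mm above the liner's top. Compartment centres are 104 mm apart.
- filter_used: oil filter canister standing upright, the used one: sooty black with a rusty ring at the foot; same shape as the new one; not to be moved; a plain cylinder 62 mm across and 68 mm high with a domed, fluted top (straight sides from 3 to 52 mm height). Origin: centre of its underside, z up. About 280 g.
- plug_used: spark plug lying on its side, the used one: rusty brown with a dark brown insulator; same shape as the new one; not to be moved. 78 mm long. Origin: on its axis, mid-hexagon, 10.5 mm above its support. x along the plug: threaded end -38 to -9 mm (13 to 19 mm thick), hexagon -9 to +9 mm (grip it here along y: 22 mm; 21 mm high), insulator 13 mm thick to +33, terminal 7 mm thick to +40. About 50 g.
Mind the look-alikes: they are no part of the job. Several things look just like the filter_new: the one meant starts farthest from the robot's base. There is more than one size of the brake_pad; the one meant has the size given above.

How it is judged:
At the end, for the whole second after the job is handed in: New filter on blue, new plug on red, brake pad on yellow, socket on green: each origin within 15 mm of its liner's middle, resting on it (height within 4 mm), upright or flat within 0.1 rad (plug 0.15), at rest. Used filter and plug within 15 mm of their start (horizontal distance between filter_new and liner_blue below 0.015 m and z of filter_new in the frame of liner_blue between -0.001 and 0.007 m and linear speed of each of filter_new, plug_new, brake_pad, socket below 0.02 m/s and angular speed of each of filter_new, plug_new, brake_pad, socket below 0.2 rad/s and angle between each of filter_new, brake_pad, socket's own z axis and vertical below 0.1 rad and horizontal distance between plug_new and liner_red below 0.015 m and z of plug_new in the frame of liner_red between 0.0095 and 0.0175 m and angle between plug_new's own x axis and vertical between 1.42 and 1.72 rad and horizontal distance between brake_pad and liner_yellow below 0.015 m and z of brake_pad in the frame of liner_yellow between -0.001 and 0.007 m and horizontal distance between socket and liner_green below 0.015 m and z of socket in the frame of liner_green between -0.001 and 0.007 m and distance of each of filter_used, plug_used from where it was at the start of the episode below 0.015 m); the robot touches nothing.
It fails at once if the used filter is moved (15 mm or more) or tipped over (distance of filter_used from where it was at the start of the episode above 0.015 m or angle between filter_used's own z axis and vertical above 0.5 rad).
It fails at once if the used plug is moved (15 mm or more) (distance of plug_used from where it was at the start of the episode above 0.015 m).
It also fails if it takes over 99 s, if anything falls off the work surface, if the arm or the gripper's body presses on something with over 40 N, if the wrist force passes 120 N, or if a joint passes its speed limit or range.

### The arm

A 6-joint arm with a two-finger parallel gripper is mounted at the origin on the work surface. World frame = base frame: x ahead of the robot, y to its left, z up, the work surface at z = 0. Lengths are in m, angles in rad, forces in N, time in s.
With the tool pointing down it reaches from about 0.4 to 0.825 m from the base axis. Payload 7 kg.
Tool frame: the origin (TCP) lies on the centre line of the jaws, within the pads' length; the fingertips stand 25 mm ahead of it and the grasp point (between the pads) lies 6 mm ahead of it; z points along the fingers, y is the direction in which the jaws open and shut (so a half turn about z gives the same grasp; the last joint's range is limited). The gripper opens to 88 mm and grips with 3 to 60 N. Pads are 19 mm wide; open, the fingers measure 130 mm over their backs; the gripper's body (78 mm by 193 mm) begins 47 mm behind the grasp point.
Start: joints at [-0.847, 0.359, 0.012, 0, -1.224, -0.288], TCP at [0.285, -0.612, 0.252] pointing down, gripper open.
Joint ranges: [-3.07, 3.07], [-1.43, 2.12], [-1.02, 1.25], [-3.03, 1.67], [-3.05, -0], [-3.03, 3.03]. Speed limits (rad/s): [2.39, 2.39, 3.01, 3.14, 3.14, 3.14].

### API

Orientations are given as [roll, pitch, yaw] about the fixed x, y, z axes, in that order (R = Rz(yaw) Ry(pitch) Rx(roll)).
In Python, from station import * gives the robot as it stands. The module is installed in compiled form; this text tells all that it offers.
- The arm moves only by the tool step_arm, never from a script. Its argument "commands" is text: rows parted by semicolons, each of 6 numbers parted by spaces: the shift along the tool's x, y, z in mm, then the turn, a rotation vector about the tool's x, y, z in rad. A call has 1 to 8 rows; each row shifts and turns the commanded pose from where the row before left it, along the tool's axes as they then stand; what a row does not reach is not made up. A row lasts 1/8 s, in which the tool goes at most 62.5 mm and 10.7 degrees, less where a joint would pass 70% of its speed; a pose out of reach is approached as far as the arm can. A call is refused whole if a number of a shift passes 62.5 or a number of a turn 0.188, either way. A call with a gripper value outside its range is refused whole. "jaw" is the finger opening in mm, from 0 to 87.6, set as the call begins (left out, the last holds). The fingers move at their own pace and stop on an object; "grip_force" is the grip in N (left out, the last holds). Time passes only in rows, so rows that do not move let the fingers close. It gives the time, the measured TCP pose, the force and the opening at its end, in the units of the state.
- get_state(): the state, without advancing time (a new reading comes with each control period).
- grab_frame(name): name is "side" or "top"; returns a dict with "frame" (420x560x3 uint8, red, green, blue), "fovy" (degrees; the focal length in pixels is half the picture's height over the tangent of half this angle, whatever the lens; pixels are square), "cx", "cy" (the principal point, pixels), "rvec" (rotation vector, rad) and "tvec" (3), from world to camera coordinates, as OpenCV has them. Camera axes: x right, y down, z forward; pixel columns grow to the right and rows downward; lengths in m; the calibration is good to about 2 mm. A picture is of the moment at which its call begins. There is no depth.
- job_done(): hands the job in, once; it reports no verdict.
Trained networks look in a picture, given as the dict that the camera call returned (one of the last four; its "shot" number tells which), for a name from the list of things; names that differ only in an ending like _2 or _b are one class to them, and where a whole thing is asked for, a point or a joint stands for the part that bears it (a point fixed in the world has none). Each returns a list of dicts, best first, with "conf" (0 to 1); they miss things now and then, are a little off and sometimes report something else, mostly with a low value. They report only what shows in the picture. A call takes as long as a camera call. They do not tell look-alikes from the thing itself.
- recognise(picture, name): "pixel" ([column, row] in pixels, amid what is visible of it).
The state is a dict: "t": time; "q": joint angles; "qd": joint speeds; "joint_efforts": joint torques, N m; "eef_pos": TCP position; "ee_rot": TCP orientation; "force": force on the tool from outside, world axes, zero at the start; "moment": the same for the moment, N m; "width": finger opening in m.
Only numpy, scipy, OpenCV 4.12 (cv2) and the standard library are available. Lean on these libraries where they do the work, as an engineer would, in place of code of your own. Each camera call takes 0.05 s, during which the arm holds its last target.

## Working session

There is one attempt and no reset: what is moved stays moved. The work goes in short steps, Python scripts to look and compute and a tool call to move; the robot and the scene stay as the last step left them, time stands still between calls to the robot, and variables do not carry over. Pictures are saved under pics/ and viewed, and the job is handed in when it is done.

Besides the shell and the picture viewer there is one more tool, called after "Request:" as a command line: name --argument value ..., lists and objects as JSON in quotes. step_arm: Moves the arm, as the interface text tells. Its arguments: {"type":"object","properties":{"commands":{"type":"string"},"jaw":{"type":"number"},"grip_force":{"type":"number"}},"required":["commands"]}

```bash
mkdir -p pics
python3 - <<'E'
from station import *
import cv2,pickle
for n in("top","side"):
    p=grab_frame(n); pickle.dump(p,open(n+".pkl","wb"))
    cv2.imwrite(f"pics/{n}0.png",p["frame"][:,:,::-1])
    print({k:p[k] for k in p if k!="frame"})
    for o in "filter_new plug_new brake_pad socket liner_blue liner_red liner_yellow liner_green filter_used plug_used".split():
        print(o,[(d["pixel"],d["conf"]) for d in recognise(p,o)])
print(get_state())
E
```

```text
{'fovy': 52.41466995432747, 'cx': 286.9145276674073, 'cy': 204.85797188880142, 'rvec': array([ 2.16183966, -2.20884892,  0.11729216]), 'tvec': array([0.00741269, 0.49476632, 1.18032764]), 'shot': 1}
filter_new [([174.1, 278.1], 0.91), ([131.3, 273.6], 0.87), ([145.0, 177.3], 0.83)]
plug_new [([427.7, 231.0], 0.61), ([261.9, 177.7], 0.53)]
brake_pad [([374.4, 181.6], 0.9), ([349.7, 140.5], 0.71), ([396.5, 147.4], 0.57)]
socket [([374.5, 227.0], 0.54)]
liner_blue [([298.2, 214.0], 0.75)]
liner_red [([265.8, 216.8], 0.68)]
liner_yellow [([262.0, 179.8], 0.63)]
liner_green [([297.2, 180.4], 0.89)]
filter_used [([193.3, 239.0], 0.9), ([150.6, 236.3], 0.58)]
plug_used [([148.2, 237.8], 0.6)]
{'fovy': 57.53617296188088, 'cx': 282.0115498933233, 'cy': 208.22404073972064, 'rvec': array([ 2.19029024, -0.82293169,  0.37986548]), 'tvec': array([-0.35581418,  0.25262859,  0.75727392]), 'shot': 2}
filter_new [([226.5, 141.0], 0.83), ([165.7, 187.6], 0.75)]
plug_new [([396.6, 347.4], 0.86)]
brake_pad [([394.9, 225.3], 0.83), ([382.2, 269.9], 0.72), ([430.2, 257.3], 0.7)]
socket [([339.5, 291.4], 0.
[... 189 characters left out ...]
[205.6, 181.0], 0.59)]
plug_used [([181.9, 167.1], 0.64)]
{'t': 1.1, 'q': array([-8.46910016e-01,  3.58610501e-01,  1.19470662e-02, -3.29114851e-05,
       -1.22408083e+00, -2.88099495e-01]), 'qd': array([-0.0010514 ,  0.00042055,  0.00013566,  0.00075861,  0.00182939,
       -0.00062371]), 'joint_efforts': array([ 1.34819245e-03, -5.82396162e+01,  2.93303257e+01,  7.00266078e+00,
        1.25731490e-02, -6.82090877e-05]), 'eef_pos': array([ 0.2849347 , -0.61191597,  0.25156903]), 'ee_rot': array([-3.14155153e+00,  4.44703194e-05, -2.70581702e+00]), 'force': array([ 0.43132295, -0.76724782, -0.3912361 ]), 'moment': array([-0.00111334,  0.00013853,  0.03191289]), 'width': 0.08750404110494721}
```

View pics/top0.png

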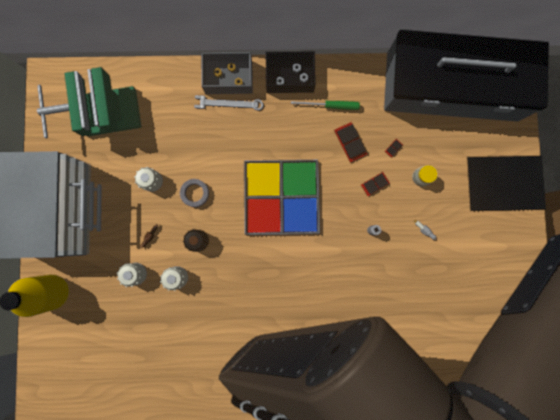

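View pics/side0.png

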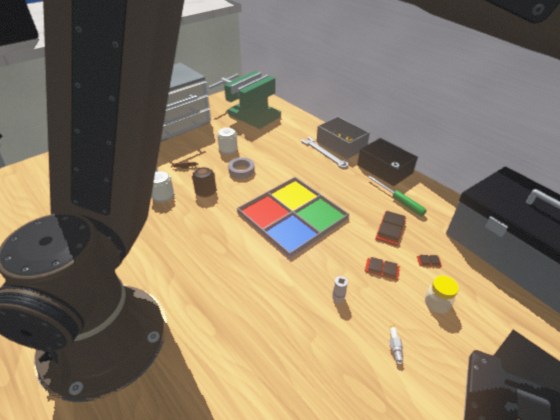

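```bash
cat > h.py <<'E'
import numpy as np,cv2,pickle
def cam(p):
    f=p["frame"].shape[0]/2/np.tan(np.radians(p["fovy"])/2)
    K=np.array([[f,0,p["cx"]],[0,f,p["cy"]],[0,0,1]])
    R=cv2.Rodrigues(np.array(p["rvec"]))[0]; return K,R,np.array(p["tvec"])
def w(p,px,z):
    K,R,t=cam(p); d=R.T@np.linalg.inv(K)@np.array([px[0],px[1],1.]); c=-R.T@t
    return c+d*(z-c[2])/d[2]
def proj(p,X):
    K,R,t=cam(p); return cv2.projectPoints(np.atleast_2d(np.array(X,float)),cv2.Rodrigues(R)[0],t,K,None)[0].reshape(-1,2)
E
python3 - <<'E'
from h import *
T=pickle.load(open("top.pkl","rb"));S=pickle.load(open("side.pkl","rb"))
K,R,t=cam(T);print(-R.T@t)
for n,px,z in [("f1",(147,179),.068),("f2",(131,274),.068),("f3",(173,279),.068),("fu",(195,240),.068),("pu",(151,236),.01),("plug",(427,230),.01),("sock",(376,230),.058),("pA",(351,142),.015),("pB",(375,184),.015),("pC",(394,148),.01),("Y",(263,180),.008),("G",(299.5,179),.008),("R",(264,215.5),.008),("B",(300.5,215.5),.008)]:
    X=w(T,px,z); print(n,X.round(4),np.linalg.norm(X[:2]).round(3),proj(S,X).round(0))
# crops
def crop(p,c,h,k,fn):
    x,y=c; im=p["frame"][max(0,y-h):y+h,max(0,x-h):x+h,::-1]; cv2.imwrite(fn,cv2.resize(im,None,fx=k,fy=k,interpolation=cv2.INTER_CUBIC))
im=T["frame"][110:300,110:450,::-1]
a=cv2.resize(T["frame"][120:250,325:445,::-1],None,fx=4.5,fy=4.5,interpolation=cv2.INTER_CUBIC)
b=cv2.resize(T["frame"][155:300,110:330,::-1],None,fx=3.6,fy=3.6,interpolation=cv2.INTER_CUBIC)
cv2.imwrite("pics/cA.png",a);cv2.imwrite("pics/cB.png",b)
E
```

```text
[0.3893773  0.02098599 1.21900242]
f1 [0.5688 0.3749 0.068 ] 0.681 [[225. 132.]]
f2 [0.3152 0.4154 0.068 ] 0.521 [[144. 157.]]
f3 [0.2994 0.3045 0.068 ] 0.427 [[158. 177.]]
fu [0.4014 0.246  0.068 ] 0.471 [[202. 172.]]
pu [0.4159 0.3805 0.01  ] 0.564 [[185. 165.]]
plug [ 0.4157 -0.4008  0.01  ] 0.577 [[397. 347.]]
sock [ 0.4177 -0.244   0.058 ] 0.484 [[340. 281.]]
pA [ 0.6732 -0.1919  0.015 ] 0.7 [[390. 225.]]
pB [ 0.55   -0.2563  0.015 ] 0.607 [[380. 265.]]
pC [ 0.6545 -0.3169  0.01  ] 0.727 [[428. 259.]]
Y [0.5688 0.0633 0.008 ] 0.572 [[292. 196.]]
G [ 0.5697 -0.0413  0.008 ] 0.571 [[319. 215.]]
R [0.467  0.0623 0.008 ] 0.471 [[264. 212.]]
B [ 0.4648 -0.0415  0.008 ] 0.467 [[290. 234.]]
```

View pics/cA.png

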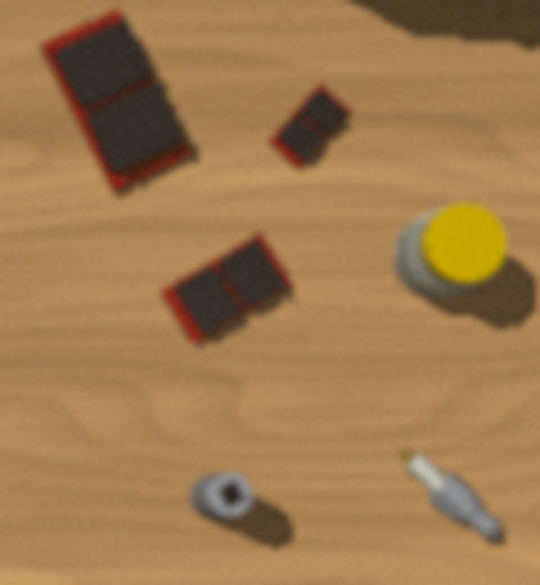

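View pics/cB.png

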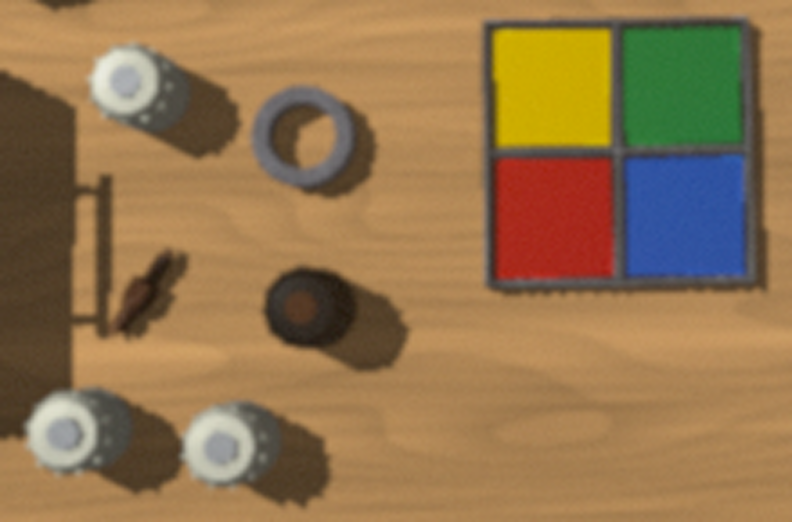

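```bash
cat > fit.py <<'E'
from h import *
from scipy.optimize import least_squares
def circ(c,r,z): a=np.linspace(0,2*np.pi,60); return np.c_[c[0]+r*np.cos(a),c[1]+r*np.sin(a),0*a+z]
def rect(c,L,W,yaw,z):
    q=np.array([[1,1],[-1,1],[-1,-1],[1,-1],[1,1]])*[L/2,W/2]; R=np.array([[np.cos(yaw),-np.sin(yaw)],[np.sin(yaw),np.cos(yaw)]])
    return np.c_[q@R.T+c,np.full(5,z)]
def draw(p,box,k,curves,fn):
    x0,y0,x1,y1=box; im=np.ascontiguousarray(cv2.resize(p["frame"][y0:y1,x0:x1,::-1],None,fx=k,fy=k,interpolation=cv2.INTER_CUBIC))
    for c in curves:
        q=((proj(p,c)-[x0,y0]+.5)*k-.5); cv2.polylines(im,[np.round(q*8).astype(np.int32)],False,(255,0,255),1,cv2.LINE_AA,3)
    cv2.imwrite(fn,im); return im
E
cat > a.py <<'E'
from fit import *
T=pickle.load(open("top.pkl","rb"));S=pickle.load(open("side.pkl","rb"))
# liners centroid
hsv=cv2.cvtColor(T["frame"],cv2.COLOR_RGB2HSV)
m=np.zeros(hsv.shape[:2],bool); m[155:240,240:325]=1
for n,lo,hi in [("yel",20,35),("grn",45,80),("blu",100,125),("red",170,180)]:
    k=m&(hsv[...,0]>=lo)&(hsv[...,0]<=hi)&(hsv[...,1]>140)
    if n=="red": k|=m&(hsv[...,0]<=4)&(hsv[...,1]>140)
    ys,xs=np.nonzero(k.astype(np.uint8)); print(n,k.sum(),w(T,(xs.mean(),ys.mean()),.008)[:2].round(4))
E
python3 a.py
python3 - <<'E'
from fit import *
T=pickle.load(open("top.pkl","rb"));S=pickle.load(open("side.pkl","rb"))
a=w(T,(415.4,221.1),.0105);b=w(T,(435.4,240),.0105);print("plug",a,b,b+(a-b)*38/78,np.arctan2(*(a-b)[[1,0]]),np.linalg.norm(a-b))
pc=(b+(a-b)*38/78)[:2]
q=lambda u,v:(u/4.5+325,v/4.5+120)
c=[w(T,q(*x),.006)for x in [(163,290),(260,235),(292,295),(200,343)]]
for i in range(4): print(c[i].round(4))
pad=np.mean(c,0)[:2]; yaw=np.arctan2(*((c[1]+c[2])-(c[0]+c[3]))[[1,0]]); print(pad,yaw)
so=(.4177,-.244); fi=(.569,.375)
d=(a-b)/np.linalg.norm(a-b)
cu=[circ(so,.014,0),circ(so,.0135,.058),rect(pad,.076,.04,yaw,0),rect(pad,.076,.04,yaw,.006),np.array([a,b])]
f=[circ(fi,.031,.003),circ(fi,.031,.052)]
draw(T,(325,120,445,250),4.5,cu,"pics/oA.png")
draw(S,(320,240,450,370),4.5,cu,"pics/oB.png")
i1=draw(T,(120,150,190,220),6,f,"pics/oC.png");i2=draw(S,(190,110,260,180),6,f,"pics/oD.png")
cv2.imwrite("pics/oCD.png",cv2.resize(np.hstack([i1,i2]),(800,400)))
E
```

```text
yel 1105 [0.5722 0.0639]
grn 949 [ 0.5714 -0.04  ]
blu 1047 [ 0.4677 -0.0397]
red 1075 [0.4681 0.0643]
plug [ 0.44175866 -0.36862529  0.0105    ] [ 0.38684522 -0.42313444  0.0105    ] [ 0.41359792 -0.3965787   0.0105    ] 0.7817034490969058 0.07737397940056856
[ 0.5507 -0.2186  0.006 ]
[ 0.585  -0.2823  0.006 ]
[ 0.5458 -0.3012  0.006 ]
[ 0.5162 -0.241   0.006 ]
[ 0.5494304 -0.2607753] -1.0946276644535078
```

View pics/oA.png

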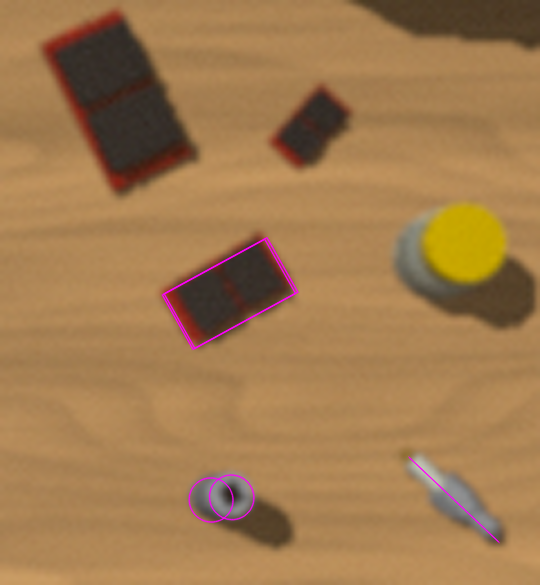

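View pics/oB.png

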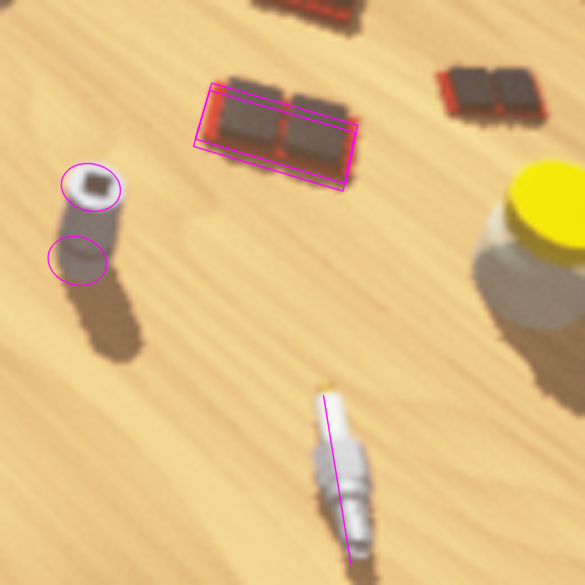

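View pics/oCD.png

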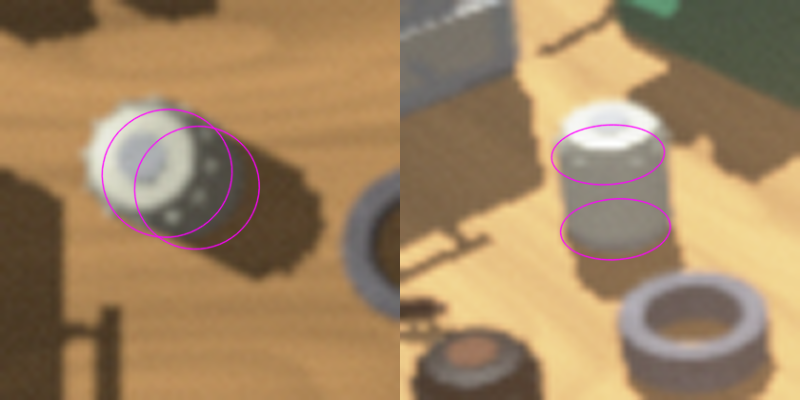

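Run:
```python
from fit import *
T=pickle.load(open("top.pkl","rb"));S=pickle.load(open("side.pkl","rb"))
print("filt T",w(T,(144.7,177.5),.067),"S",w(S,(226.9,131.6),.067))
print("sock T",w(T,(325+231/4.5,120+493/4.5),.058),"S",w(S,(320+95/4.5,240+187/4.5),.058))
q=lambda u,v:(u/4.5+320,v/4.5+240)
a=w(S,q(327,393),.0105);b=w(S,q(362,548),.0105);print("plug S",b+(a-b)*38/78,np.arctan2(*(a-b)[[1,0]]),np.linalg.norm(a-b))
h=w(S,q(343,463),.018);print("hex S",h, "hex T",w(T,(325+458/4.5,120+496/4.5),.0105))
print("pad S",w(S,q(283,112),.015),w(S,q(278,128),.006),"T",w(T,(325+231/4.5,120+288/4.5),.015))
# tray cross
print("tray T",w(T,(110+618/3.6,155+152/3.6),.018))
i=draw(S,(230,170,360,265),6,[],"pics/tr.png")
c=np.array([.5198,.0121])
cu=[rect(c,.212,.212,yaw,.018) for yaw in (0.0,.03)]+[rect(c,.001,.208,0,.018)]
draw(S,(230,170,360,265),6,cu,"pics/trS.png");draw(T,(235,150,330,245),6,cu,"pics/trT.png")
```

```text
filt T [0.57321903 0.38140712 0.067     ] S [0.57490755 0.37585821 0.067     ]
sock T [ 0.41892641 -0.24498939  0.058     ] S [ 0.41900721 -0.24675286  0.058     ]
plug S [ 0.41923217 -0.39743804  0.0105    ] 0.8365423665755315 0.07124251999518177
hex S [ 0.41681341 -0.3965708   0.018     ] hex T [ 0.41510469 -0.39991381  0.0105    ]
pad S [ 0.55493612 -0.2597905   0.015     ] [ 0.55173953 -0.26117375  0.006     ] T [ 0.54992616 -0.26015124  0.015     ]
tray T [0.51714221 0.01106127 0.018     ]
```

View pics/trS.png

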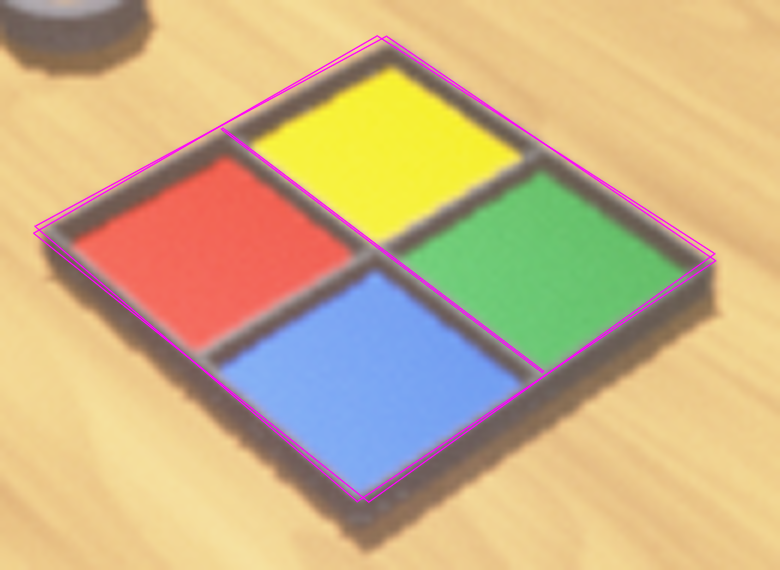

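View pics/trT.png

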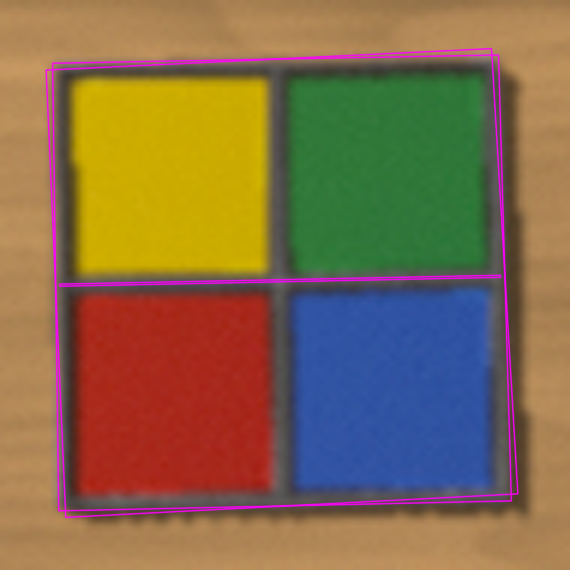

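```bash
cat > plan.py <<'E'
from station import *
import numpy as np,sys
# usage: plan.py x y z(TCP) yaw n
x,y,z,yaw=map(float,sys.argv[1:5])
s=get_state();p=s["eef_pos"];y0=s["ee_rot"][2]
D=np.array([x,y,z])-p; dy=(yaw-y0+np.pi)%(2*np.pi)-np.pi
n=int(sys.argv[5]) if len(sys.argv)>5 else int(max(np.ceil(np.linalg.norm(D)/.055),np.ceil(abs(dy)/.18),1))
out=[]
for i in range(n):
    a=y0+dy*i/n; d=D/n*1000
    out.append("%.1f %.1f %.1f 0 0 %.3f"%(d[0]*np.cos(a)+d[1]*np.sin(a),d[0]*np.sin(a)-d[1]*np.cos(a),-d[2],-dy/n))
print("t",s["t"],"p",p.round(4),"rpy",s["ee_rot"].round(3),"w",round(s["width"],4),"D",D.round(4),"dyaw",round(dy,3),"F",s["force"].round(1),"q6",s["q"][5].round(2))
for i in range(0,n,8): print("; ".join(out[i:i+8]))
E
python3 plan.py .551 -.26 .11 -1.09
```

```text
t 1.1 p [ 0.2849 -0.6119  0.2516] rpy [-3.142  0.    -2.706] w 0.0875 D [ 0.2661  0.3519 -0.1416] dyaw 1.616 F [ 0.4 -0.8 -0.4] q6 -0.29
-43.3 23.0 15.7 0 0 -0.180; -46.7 14.9 15.7 0 0 -0.180; -48.6 6.3 15.7 0 0 -0.180; -49.0 -2.5 15.7 0 0 -0.180; -47.7 -11.2 15.7 0 0 -0.180; -45.0 -19.5 15.7 0 0 -0.180; -40.7 -27.3 15.7 0 0 -0.180; -35.2 -34.1 15.7 0 0 -0.180
-28.6 -39.8 15.7 0 0 -0.180
```

Request:
step_arm --commands "-43 23 16 0 0 -0.18; -47 15 16 0 0 -0.18; -49 6 16 0 0 -0.18; -49 -2 16 0 0 -0.18; -48 -11 16 0 0 -0.18; -45 -20 16 0 0 -0.18; -41 -27 16 0 0 -0.18; -35 -34 16 0 0 -0.18" --jaw 62

```text
t: 2.1
eef_pos: [0.5219, -0.2965, 0.1233]
ee_rot: [-3.141, -0.0, -1.26]
force: [0.3, -0.6, -0.7]
width: 0.0622
```

```bash
python3 plan.py .551 -.26 .11 -1.09
```

```text
t 2.1 p [ 0.5219 -0.2965  0.1233] rpy [-3.141 -0.    -1.26 ] w 0.0622 D [ 0.0291  0.0365 -0.0133] dyaw 0.17 F [ 0.3 -0.6 -0.7] q6 0.5
-25.8 -38.8 13.3 0 0 -0.170
```

Request:
step_arm --commands "-26 -39 13 0 0 -0.17; 0 0 40 0 0 0; 0 0 0 0 0 0"

```text
t: 2.48
eef_pos: [0.5484, -0.2603, 0.0679]
ee_rot: [3.137, 0.004, -1.095]
force: [-0.5, -0.1, 0.9]
width: 0.0622
```

```bash
cat > look.py <<'E'
from station import *
import sys; from fit import *
# look.py name fn x0 y0 x1 y1 k
n,fn=sys.argv[1:3]; x0,y0,x1,y1=map(int,sys.argv[3:7]);k=float(sys.argv[7])
p=grab_frame(n); pickle.dump(p,open(n+"_l.pkl","wb")); draw(p,(x0,y0,x1,y1),k,[],"pics/"+fn)
E
python3 look.py side s1.png 310 150 460 300 4; python3 look.py top t1.png 310 110 450 250 4;python3 plan.py .551 -.26 .029 -1.09
python3 -c "
import cv2,numpy as np
a=cv2.imread('pics/s1.png');b=cv2.imread('pics/t1.png');cv2.imwrite('pics/st1.png',np.hstack([cv2.resize(a,(400,400)),cv2.resize(b,(400,400))]))"
```

```text
t 2.575 p [ 0.5504 -0.2617  0.0712] rpy [ 3.141 -0.    -1.096] w 0.0623 D [ 0.0006  0.0017 -0.0422] dyaw 0.006 F [ 0.3 -0.4  1.3] q6 0.6
-1.3 -1.3 42.2 0 0 -0.006
```

View pics/st1.png

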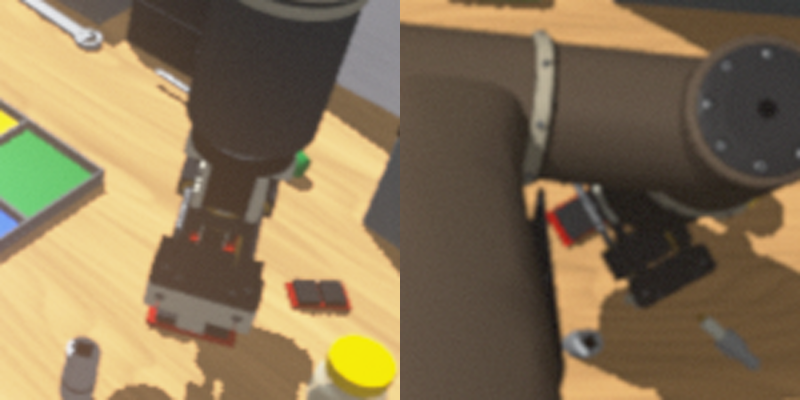

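Request:
step_arm --commands "-1 -1 22 0 0 0; 0 0 18 0 0 0; 0 0 4 0 0 0; 0 0 0 0 0 0"

```text
t: 3.08
eef_pos: [0.5509, -0.2603, 0.0269]
ee_rot: [3.142, -0.0, -1.096]
force: [-0.8, 0.4, 0.1]
width: 0.0622
```

Request:
step_arm --commands "0 0 0 0 0 0; 0 0 0 0 0 0; 0 0 0 0 0 0; 0 0 0 0 0 0; 0 0 0 0 0 0" --jaw 30 --grip_force 30

```text
t: 3.7
eef_pos: [0.5515, -0.26, 0.0271]
ee_rot: [-3.141, -0.001, -1.095]
force: [1.0, 1.3, 4.3]
width: 0.0394
```

Request:
step_arm --commands "0 0 -30 0 0 0; 0 0 -50 0 0 0; 0 0 -20 0 0 0; 0 0 0 0 0 0"

```text
t: 4.2
eef_pos: [0.5511, -0.26, 0.1278]
ee_rot: [-3.14, -0.001, -1.096]
force: [-0.1, 0.0, -1.7]
width: 0.0393
```

```bash
python3 plan.py .570 .0635 .12 -1.571
```

```text
t 4.2 p [ 0.5511 -0.26    0.1278] rpy [-3.140e+00 -1.000e-03 -1.096e+00] w 0.0393 D [ 0.0189  0.3235 -0.0078] dyaw -0.475 F [-0.1  0.  -1.7] q6 0.6
-46.5 -27.5 1.3 0 0 0.079; -48.5 -23.7 1.3 0 0 0.079; -50.3 -19.8 1.3 0 0 0.079; -51.7 -15.7 1.3 0 0 0.079; -52.7 -11.6 1.3 0 0 0.079; -53.5 -7.4 1.3 0 0 0.079
```

Request:
step_arm --commands "-46 -27 1 0 0 0.079; -48 -24 1 0 0 0.079; -50 -20 1 0 0 0.079; -52 -16 1 0 0 0.079; -53 -12 1 0 0 0.079; -54 -7 1 0 0 0.079; 0 0 0 0 0 0"

```text
t: 5.08
eef_pos: [0.5693, 0.0665, 0.1187]
ee_rot: [3.139, -0.001, -1.567]
force: [0.6, 0.1, -1.5]
width: 0.0391
```

```bash
python3 look.py side s2.png 210 90 370 240 5; python3 plan.py .570 .0635 .0365 -1.571
```

```text
t 5.125 p [0.569  0.0648 0.1187] rpy [ 3.138e+00 -1.000e-03 -1.567e+00] w 0.039 D [ 0.001  -0.0013 -0.0822] dyaw -0.004 F [ 0.1 -0.3 -1.7] q6 -0.45
0.7 -0.5 41.1 0 0 0.002; 0.7 -0.5 41.1 0 0 0.002
```

View pics/s2.png

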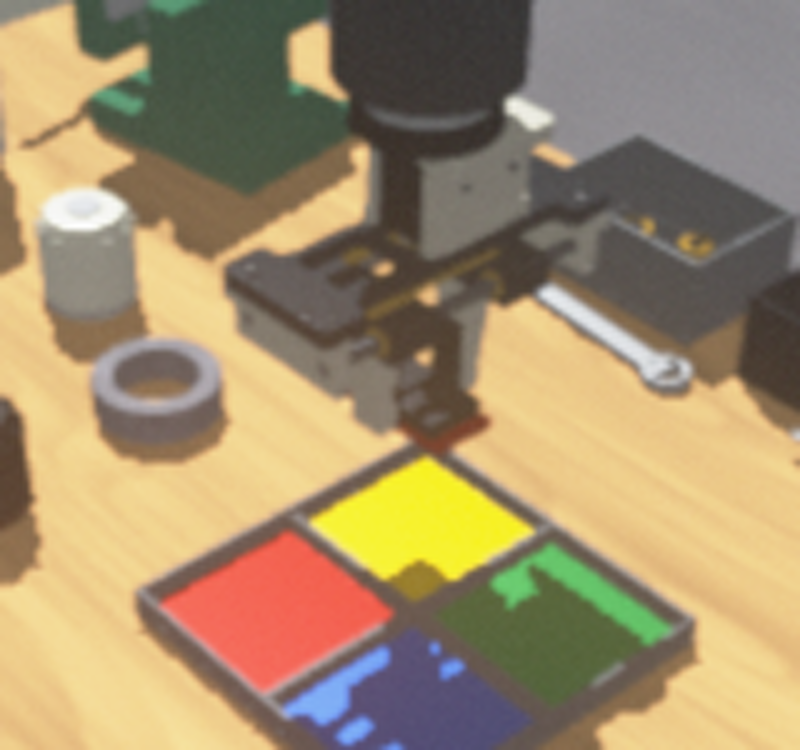

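Request:
step_arm --commands "1 -1 40 0 0 0; 0 0 25 0 0 0; 0 0 12 0 0 0; 0 0 5 0 0 0; 0 0 0 0 0 0"

```text
t: 5.75
eef_pos: [0.5714, 0.0622, 0.0388]
ee_rot: [-3.141, -0.0, -1.57]
force: [0.3, 0.3, -1.7]
width: 0.0391
```

```bash
python3 look.py side s3.png 210 90 370 240 5; python3 plan.py .570 .0635 .0355 -1.571
```

```text
t 5.8 p [0.5716 0.0624 0.0392] rpy [-3.141  0.    -1.57 ] w 0.0391 D [-0.0016  0.0011 -0.0037] dyaw -0.001 F [ 0.7 -0.6 -0.5] q6 -0.45
-1.1 1.6 3.7 0 0 0.001
```

View pics/s3.png

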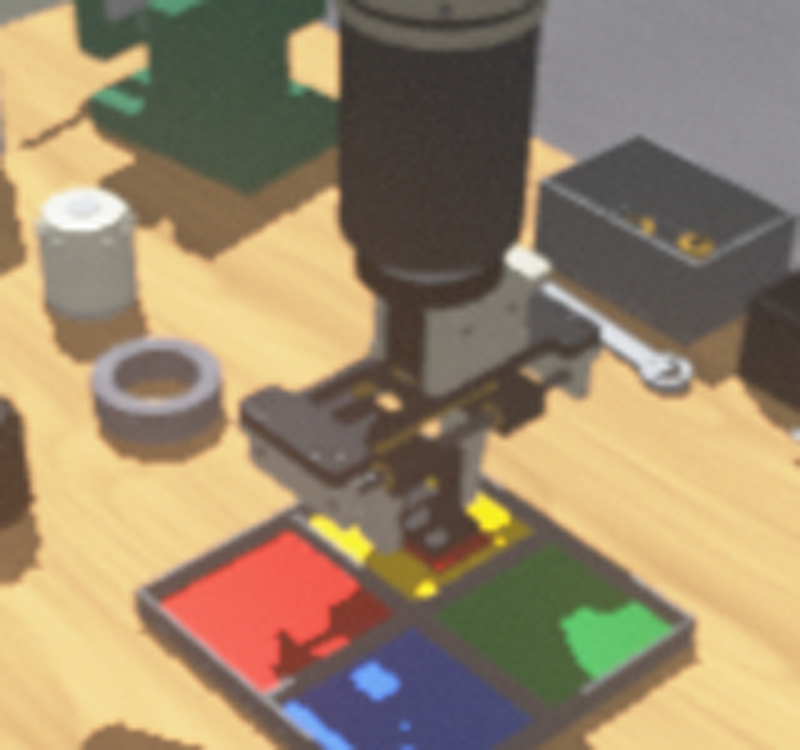

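Pad held over the yellow liner, inside the lips. Lower, release with a small opening, rise.

Request:
step_arm --commands "0 1 3 0 0 0; 0 0 0.5 0 0 0; 0 0 0 0 0 0"

```text
t: 6.18
eef_pos: [0.5703, 0.0626, 0.0353]
ee_rot: [-3.141, 0.0, -1.57]
force: [0.2, -0.9, -1.4]
width: 0.0386
```

Request:
step_arm --commands "0 0 0 0 0 0; 0 0 0 0 0 0; 0 0 -10 0 0 0; 0 0 -30 0 0 0; 0 0 -50 0 0 0" --jaw 50

```text
t: 6.8
eef_pos: [0.5692, 0.0621, 0.1253]
ee_rot: [3.139, -0.001, -1.57]
force: [-0.5, -0.1, 0.0]
width: 0.0502
```

```bash
python3 plan.py .416 -.398 .12 -2.34
```

```text
t 6.8 p [0.5692 0.0621 0.1253] rpy [ 3.139e+00 -1.000e-03 -1.570e+00] w 0.0502 D [-0.1532 -0.4601 -0.0053] dyaw -0.77 F [-0.5 -0.1  0. ] q6 -0.45
51.1 17.1 0.6 0 0 0.086; 52.4 12.6 0.6 0 0 0.086; 53.3 8.1 0.6 0 0 0.086; 53.8 3.5 0.6 0 0 0.086; 53.9 -1.1 0.6 0 0 0.086; 53.6 -5.7 0.6 0 0 0.086; 52.9 -10.2 0.6 0 0 0.086; 51.8 -14.7 0.6 0 0 0.086
50.4 -19.1 0.6 0 0 0.086
```

Request:
step_arm --commands "51 17 1 0 0 0.086; 52 13 1 0 0 0.086; 53 8 1 0 0 0.086; 54 3 1 0 0 0.086; 54 -1 1 0 0 0.086; 54 -6 1 0 0 0.086; 53 -10 1 0 0 0.086; 52 -15 0 0 0 0.086"

```text
t: 7.8
eef_pos: [0.4332, -0.3485, 0.119]
ee_rot: [-3.14, 0.0, -2.26]
force: [1.5, -0.6, -0.0]
width: 0.05
```

```bash
python3 plan.py .416 -.398 .12 -2.34; python3 look.py side s4.png 210 130 370 280 5
```

```text
t 7.8 p [ 0.4332 -0.3485  0.119 ] rpy [-3.14  0.   -2.26] w 0.05 D [-0.0172 -0.0495  0.001 ] dyaw -0.08 F [ 1.5 -0.6 -0. ] q6 -0.36
49.1 -18.3 -1.0 0 0 0.080
```

View pics/s4.png

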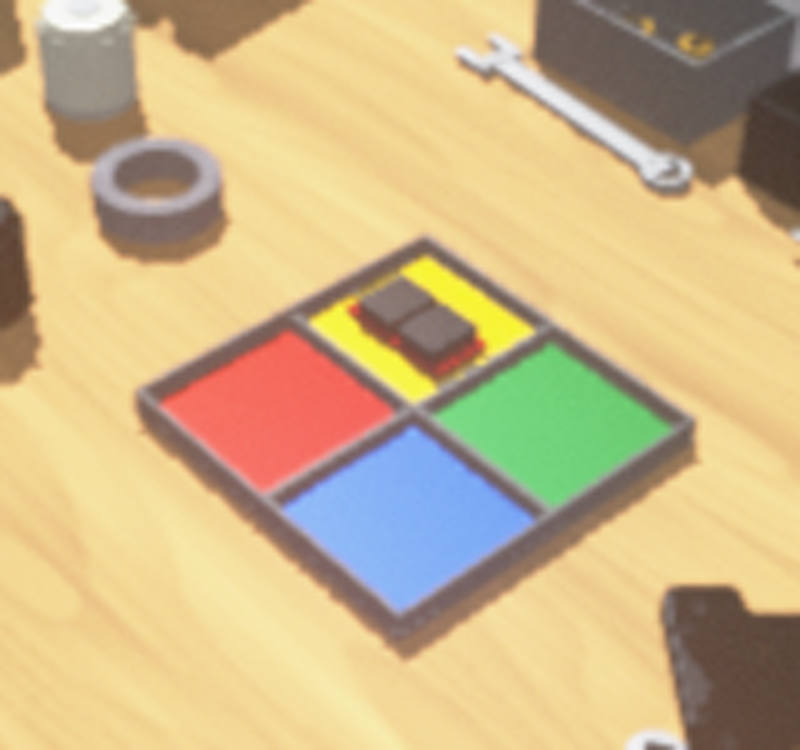

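Request:
step_arm --commands "49 -18 0 0 0 0.08; 0 0 30 0 0 0; 0 0 18 0 0 0; 0 0 0 0 0 0"

```text
t: 8.35
eef_pos: [0.4157, -0.3959, 0.0694]
ee_rot: [3.139, -0.001, -2.338]
force: [0.2, -0.5, 0.9]
width: 0.0503
```

```bash
python3 plan.py .416 -.398 .028 -2.34; python3 look.py side s5.png 330 250 460 380 4; python3 look.py top t5.png 365 170 495 300 4
python3 -c "
import cv2,numpy as np
a=cv2.imread('pics/s5.png');b=cv2.imread('pics/t5.png');cv2.imwrite('pics/st5.png',np.hstack([cv2.resize(a,(400,400)),cv2.resize(b,(400,400))]))"
```

```text
t 8.35 p [ 0.4157 -0.3959  0.0694] rpy [ 3.139e+00 -1.000e-03 -2.338e+00] w 0.0503 D [ 0.0003 -0.0021 -0.0414] dyaw -0.002 F [ 0.2 -0.5  0.9] q6 -0.35
1.3 -1.7 41.4 0 0 0.002
```

View pics/st5.png

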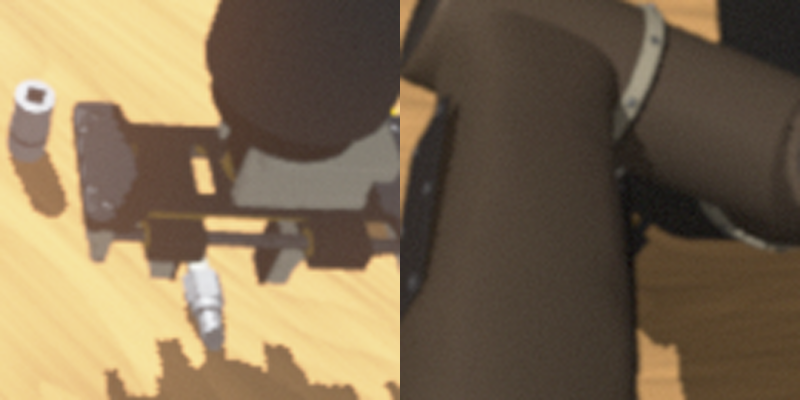

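```bash
python3 -c "
from fit import *
S=pickle.load(open('side.pkl','rb'))
for z in (.044,.018,.0105): print(z,(proj(S,[.4157,-.3959,z])-[330,250])*400/130)"
```

```text
0.044 [[210.85554834 264.70401285]]
0.018 [[201.80020573 286.15127985]]
0.0105 [[199.26774105 292.14933519]]
```

Request:
step_arm --commands "0 0 22 0 0 0; 0 0 16 0 0 0; 0 0 4 0 0 0; 0 0 0 0 0 0"

```text
t: 8.95
eef_pos: [0.4167, -0.3961, 0.0282]
ee_rot: [3.142, -0.0, -2.337]
force: [-0.2, -0.2, -0.0]
width: 0.0501
```

Request:
step_arm --commands "0 0 0 0 0 0; 0 0 0 0 0 0; 0 0 0 0 0 0; 0 0 0 0 0 0; 0 0 0 0 0 0" --jaw 12 --grip_force 25

```text
t: 9.57
eef_pos: [0.4166, -0.3962, 0.0283]
ee_rot: [-3.141, 0.0, -2.338]
force: [-0.4, 0.3, 2.3]
width: 0.0219
```

Request:
step_arm --commands "0 0 -30 0 0 0; 0 0 -50 0 0 0; 0 0 -20 0 0 0; 0 0 0 0 0 0"

```text
t: 10.07
eef_pos: [0.4174, -0.3965, 0.1298]
ee_rot: [-3.138, 0.001, -2.338]
force: [0.1, -0.2, -1.2]
width: 0.0218
```

```bash
python3 plan.py .466 .0635 .12 -2.34; python3 look.py side s6.png 310 190 460 340 5
```

```text
t 10.075 p [ 0.4174 -0.3965  0.1298] rpy [-3.138e+00  1.000e-03 -2.338e+00] w 0.0218 D [ 0.0486  0.46   -0.0098] dyaw -0.002 F [ 0.1 -0.2 -1.2] q6 -0.35
-40.5 31.6 1.1 0 0 0.000; -40.5 31.6 1.1 0 0 0.000; -40.5 31.6 1.1 0 0 0.000; -40.5 31.6 1.1 0 0 0.000; -40.5 31.6 1.1 0 0 0.000; -40.5 31.6 1.1 0 0 0.000; -40.5 31.6 1.1 0 0 0.000; -40.5 31.6 1.1 0 0 0.000
-40.5 31.7 1.1 0 0 0.000
```

View pics/s6.png

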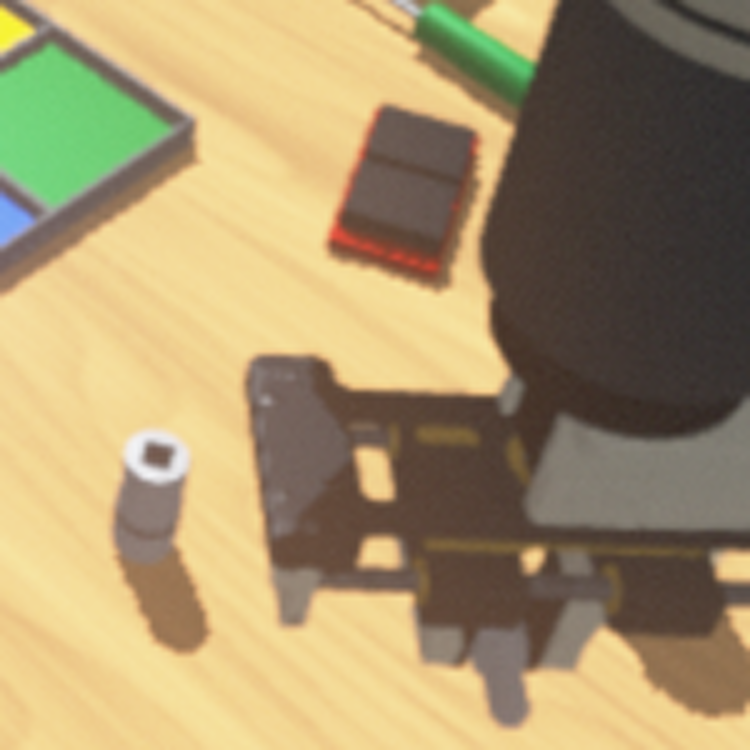

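Request:
step_arm --commands "-40 31 0 0 0 0; -41 32 0 0 0 0; -40 31 1 0 0 0; -41 32 1 0 0 0; -40 32 1 0 0 0; -41 32 1 0 0 0; -40 31 1 0 0 0; -41 32 1 0 0 0"

```text
t: 11.12
eef_pos: [0.4583, 0.0142, 0.1208]
ee_rot: [3.141, -0.002, -2.338]
force: [1.2, -0.6, -0.5]
width: 0.0218
```

Request:
step_arm --commands "-40 31 1 0 0 0; 0 0 20 0 0 0; 0 0 20 0 0 0; 0 0 0 0 0 0"

```text
t: 11.62
eef_pos: [0.4628, 0.0623, 0.0788]
ee_rot: [3.14, -0.005, -2.338]
force: [-0.8, 0.3, -0.0]
width: 0.0218
```

```bash
python3 plan.py .466 .0635 .037 -2.34; python3 look.py side s7.png 200 120 350 250 5
```

```text
t 11.625 p [0.4628 0.0623 0.0788] rpy [ 3.14  -0.005 -2.338] w 0.0218 D [ 0.0032  0.0012 -0.0418] dyaw -0.002 F [-0.8  0.3 -0. ] q6 -1.32
-3.0 -1.5 41.8 0 0 0.002
```

View pics/s7.png

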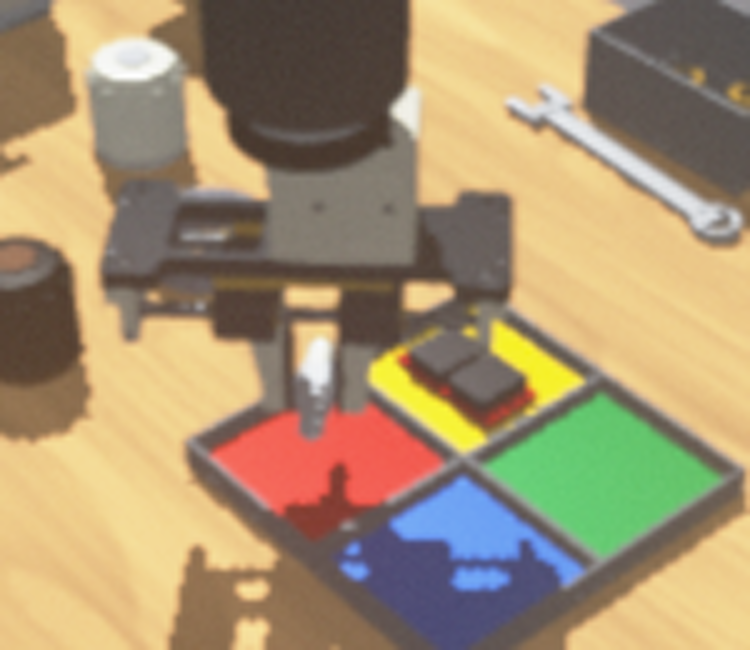

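Request:
step_arm --commands "-2 -1 22 0 0 0; 0 0 14 0 0 0; 0 0 4 0 0 0; 0 0 1 0 0 0; 0 0 0 0 0 0"

```text
t: 12.3
eef_pos: [0.4671, 0.064, 0.0405]
ee_rot: [-3.141, 0.001, -2.338]
force: [-0.4, 1.0, -0.5]
width: 0.0218
```

Request:
step_arm --commands "0 0 3 0 0 0; 0 0 1 0 0 0; 0 0 0 0 0 0"

```text
t: 12.68
eef_pos: [0.4668, 0.0639, 0.0363]
ee_rot: [-3.141, 0.0, -2.338]
force: [-1.2, 0.1, 2.2]
width: 0.0218
```

Request:
step_arm --commands "0 0 0 0 0 0; 0 0 0 0 0 0; 0 0 -10 0 0 0; 0 0 -30 0 0 0; 0 0 -50 0 0 0; 0 0 0 0 0 0" --jaw 34

```text
t: 13.42
eef_pos: [0.4691, 0.0649, 0.1303]
ee_rot: [-3.139, 0.007, -2.337]
force: [0.3, -0.5, 0.2]
width: 0.034
```

```bash
python3 plan.py .419 -.2457 .15 -1.571
```

```text
t 13.425 p [0.4691 0.0649 0.1303] rpy [-3.139  0.007 -2.337] w 0.034 D [-0.0501 -0.3106  0.0197] dyaw 0.766 F [ 0.3 -0.5  0.2] q6 -1.32
43.1 -29.9 -3.3 0 0 -0.128; 46.5 -24.2 -3.3 0 0 -0.128; 49.2 -18.0 -3.3 0 0 -0.128; 51.1 -11.6 -3.3 0 0 -0.128; 52.2 -5.0 -3.3 0 0 -0.128; 52.4 1.7 -3.3 0 0 -0.128
```

Request:
step_arm --commands "43 -30 -3 0 0 -0.128; 46 -24 -3 0 0 -0.128; 49 -18 -3 0 0 -0.128; 51 -12 -3 0 0 -0.128; 52 -5 -3 0 0 -0.128; 52 2 -3 0 0 -0.128; 0 0 0 0 0 0" --jaw 60

```text
t: 14.3
eef_pos: [0.4162, -0.2481, 0.144]
ee_rot: [3.141, -0.0, -1.573]
force: [0.2, -0.2, 0.4]
width: 0.06
```

```bash
python3 plan.py .419 -.2457 .046 -1.571; python3 look.py side s8.png 200 150 410 310 3.8; python3 look.py top t8.png 230 140 330 240 5
```

```text
t 14.3 p [ 0.4162 -0.2481  0.144 ] rpy [ 3.141 -0.    -1.573] w 0.06 D [ 0.0028  0.0024 -0.098 ] dyaw 0.002 F [ 0.2 -0.2  0.4] q6 0.13
-1.2 -1.4 49.0 0 0 -0.001; -1.2 -1.4 49.0 0 0 -0.001
```

View pics/s8.png

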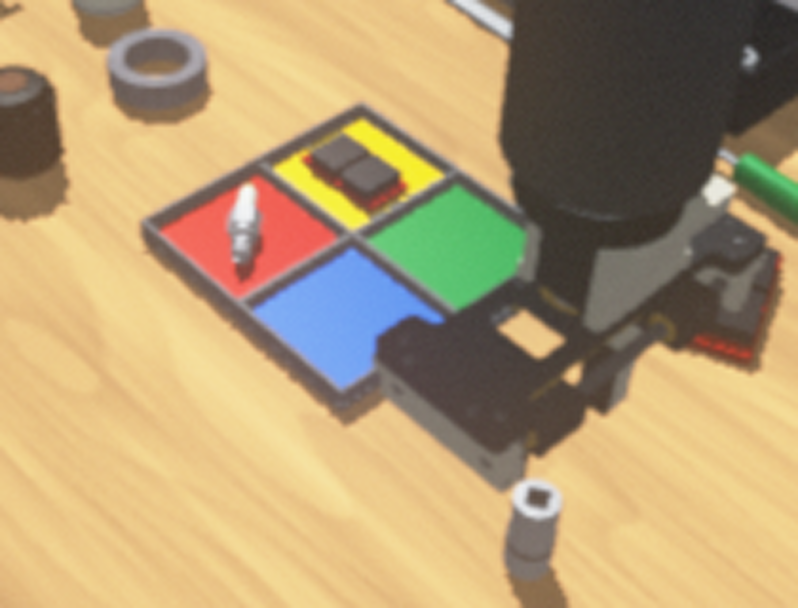

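View pics/t8.png

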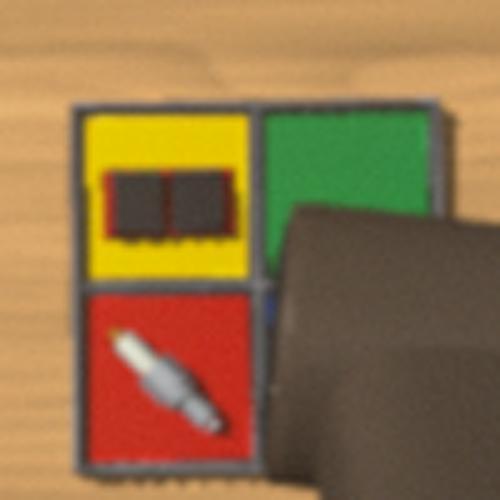

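Request:
step_arm --commands "-1 -1 35 0 0 0; -1 -1 18 0 0 0; 0 0 0 0 0 0"

```text
t: 14.78
eef_pos: [0.4186, -0.2421, 0.09]
ee_rot: [3.139, 0.001, -1.569]
force: [-0.4, 0.5, 0.6]
width: 0.06
```

```bash
python3 plan.py .419 -.2457 .046 -1.571; python3 look.py side s9.png 290 220 400 320 6; python3 -c "
from fit import *
S=pickle.load(open('side.pkl','rb'))
for z in (.065,.058): print(z,(proj(S,[[.419+d,-.2457,z] for d in (-.03,0,.03)])-[290,220])*6)"
```

```text
t 14.775 p [ 0.4186 -0.2421  0.09  ] rpy [ 3.139e+00  1.000e-03 -1.569e+00] w 0.06 D [ 0.0004 -0.0036 -0.044 ] dyaw -0.002 F [-0.4  0.5  0.6] q6 0.12
3.6 -0.4 44.0 0 0 0.002
0.065 [[246.76208073 402.37008139]
 [306.73181994 354.98750567]
 [364.47404531 309.36490663]]
0.058 [[244.71994743 414.80024197]
 [304.37111642 367.46590143]
 [361.81955039 321.87947315]]
```

View pics/s9.png

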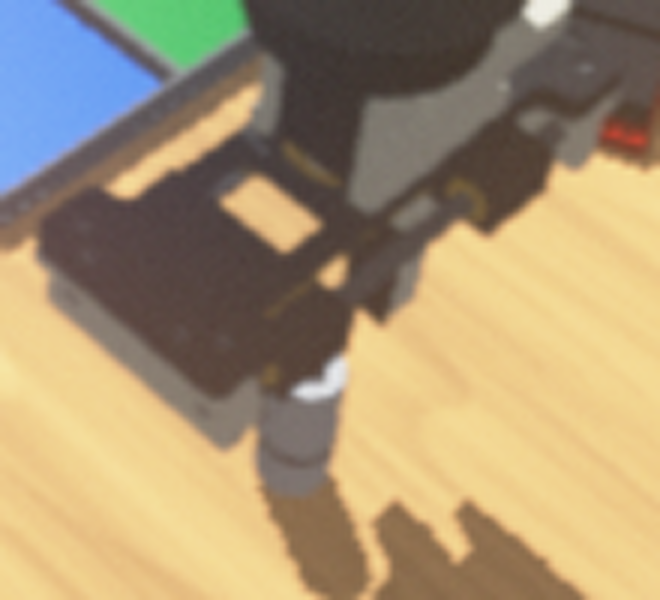

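Request:
step_arm --commands "3 0 20 0 0 0; 0 0 18 0 0 0; 0 0 5 0 0 0; 0 0 0 0 0 0"

```text
t: 15.32
eef_pos: [0.4198, -0.2462, 0.0487]
ee_rot: [-3.141, -0.0, -1.569]
force: [0.4, -0.7, 0.2]
width: 0.0601
```

Request:
step_arm --commands "0 0 0 0 0 0; 0 0 0 0 0 0; 0 0 0 0 0 0; 0 0 0 0 0 0; 0 0 0 0 0 0" --jaw 16 --grip_force 30

```text
t: 15.95
eef_pos: [0.4198, -0.2465, 0.0483]
ee_rot: [-3.141, -0.0, -1.57]
force: [0.7, -0.2, 2.5]
width: 0.0272
```

Request:
step_arm --commands "0 0 -30 0 0 0; 0 0 -40 0 0 0; 0 0 -10 0 0 0; 0 0 0 0 0 0"

```text
t: 16.45
eef_pos: [0.4192, -0.2463, 0.1282]
ee_rot: [-3.141, 0.0, -1.57]
force: [0.5, 0.2, -1.5]
width: 0.0272
```

```bash
python3 plan.py .57 -.0405 .125 -1.571; python3 look.py side s10.png 290 180 420 300 5.5
```

```text
t 16.45 p [ 0.4192 -0.2463  0.1282] rpy [-3.141  0.    -1.57 ] w 0.0272 D [ 0.1508  0.2058 -0.0032] dyaw -0.001 F [ 0.5  0.2 -1.5] q6 0.13
-41.1 -30.2 0.6 0 0 0.000; -41.1 -30.2 0.6 0 0 0.000; -41.2 -30.2 0.6 0 0 0.000; -41.2 -30.2 0.6 0 0 0.000; -41.2 -30.2 0.6 0 0 0.000
```

View pics/s10.png

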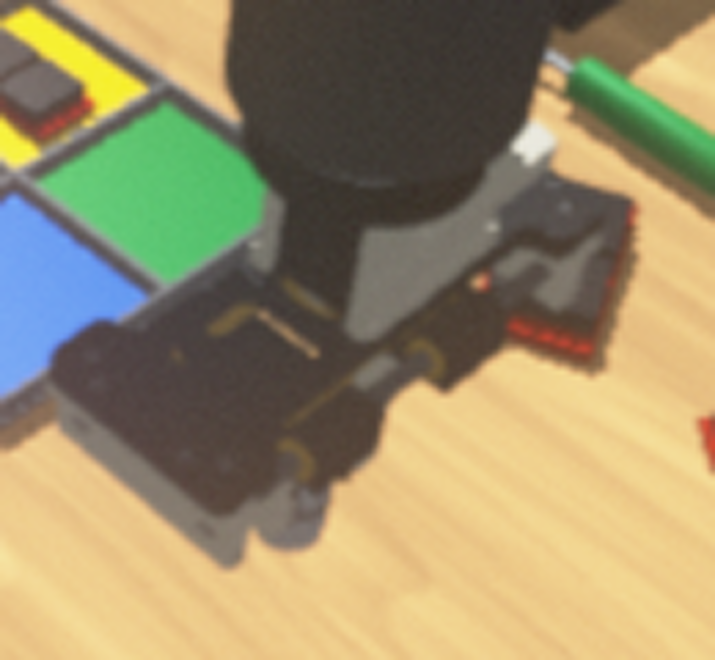

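Request:
step_arm --commands "-41 -30 0 0 0 0; -41 -30 0 0 0 0; -41 -30 1 0 0 0; -41 -30 1 0 0 0; -41 -30 1 0 0 0; 0 0 20 0 0 0; 0 0 15 0 0 0; 0 0 0 0 0 0"

```text
t: 17.5
eef_pos: [0.5673, -0.042, 0.0877]
ee_rot: [3.137, -0.001, -1.571]
force: [0.3, 0.0, -1.2]
width: 0.0269
```

```bash
python3 plan.py .57 -.0405 .0565 -1.571
```

```text
t 17.5 p [ 0.5673 -0.042   0.0877] rpy [ 3.137e+00 -1.000e-03 -1.571e+00] w 0.0269 D [ 0.0027  0.0015 -0.0312] dyaw -0.0 F [ 0.3  0.  -1.2] q6 -0.27
-1.5 -2.7 31.2 0 0 0.000
```

Request:
step_arm --commands "0 -1 18 0 0 0; 0 0 9 0 0 0; 0 0 3 0 0 0; 0 0 0 0 0 0"

```text
t: 18.0
eef_pos: [0.5702, -0.0415, 0.0603]
ee_rot: [-3.141, -0.0, -1.57]
force: [0.4, 0.6, 0.1]
width: 0.0271
```

```bash
python3 plan.py .57 -.0405 .0565 -1.571; python3 look.py side s11.png 250 140 380 260 5.5
```

```text
t 18.0 p [ 0.5702 -0.0415  0.0603] rpy [-3.141 -0.    -1.57 ] w 0.0271 D [-0.0002  0.001  -0.0038] dyaw -0.001 F [0.4 0.6 0.1] q6 -0.27
-1.0 0.2 3.8 0 0 0.001
```

View pics/s11.png

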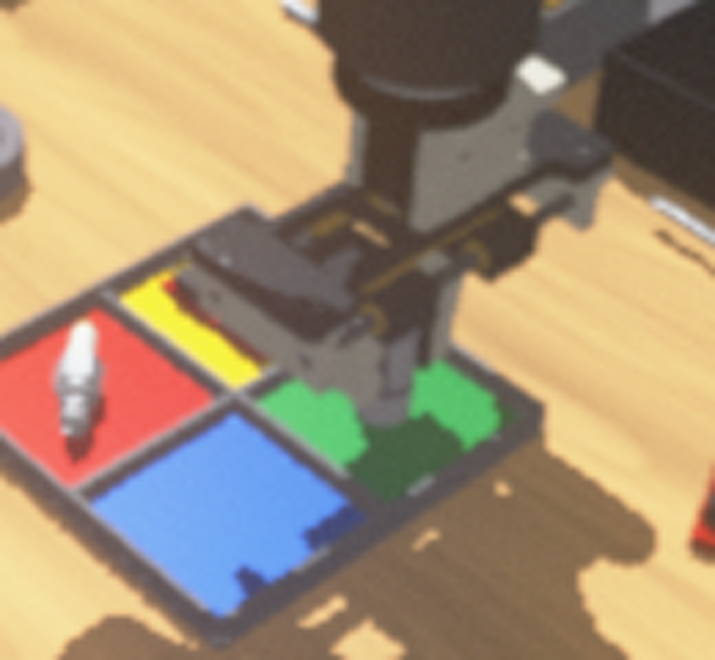

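Request:
step_arm --commands "-1 0 3 0 0 0; 0 0 0.5 0 0 0; 0 0 0 0 0 0"

```text
t: 18.42
eef_pos: [0.5701, -0.0402, 0.0566]
ee_rot: [-3.142, -0.0, -1.57]
force: [0.4, 0.0, -1.9]
width: 0.0273
```

Request:
step_arm --commands "0 0 0 0 0 0; 0 0 0 0 0 0; 0 0 -10 0 0 0; 0 0 -30 0 0 0; 0 0 -50 0 0 0; 0 0 -10 0 0 0; 0 0 0 0 0 0" --jaw 50

```text
t: 19.3
eef_pos: [0.5705, -0.0401, 0.1579]
ee_rot: [-3.139, 0.001, -1.57]
force: [0.0, 1.1, -0.3]
width: 0.05
```

```bash
python3 plan.py .574 .379 .16 -1.571
```

```text
t 19.3 p [ 0.5705 -0.0401  0.1579] rpy [-3.139e+00  1.000e-03 -1.570e+00] w 0.05 D [0.0035 0.4191 0.0021] dyaw -0.001 F [ 0.   1.1 -0.3] q6 -0.27
-52.4 -0.5 -0.3 0 0 0.000; -52.4 -0.5 -0.3 0 0 0.000; -52.4 -0.5 -0.3 0 0 0.000; -52.4 -0.5 -0.3 0 0 0.000; -52.4 -0.5 -0.3 0 0 0.000; -52.4 -0.4 -0.3 0 0 0.000; -52.4 -0.4 -0.3 0 0 0.000; -52.4 -0.4 -0.3 0 0 0.000
```

Request:
step_arm --commands "-52 0 0 0 0 0; -52 0 0 0 0 0; -52 0 0 0 0 0; -52 0 0 0 0 0; -52 -1 0 0 0 0; -52 -1 0 0 0 0; -52 -1 0 0 0 0; -52 -1 0 0 0 0" --jaw 87

```text
t: 20.3
eef_pos: [0.5729, 0.377, 0.1548]
ee_rot: [3.14, -0.002, -1.57]
force: [1.3, -1.1, -0.2]
width: 0.0869
```

```bash
python3 plan.py .574 .379 .042 -1.571; python3 look.py side s12.png 150 40 380 260 2.6;python3 look.py top t12.png 230 140 330 240 5;  python3 -c "
from fit import *
S=pickle.load(open('side_l.pkl','rb'));T=pickle.load(open('top_l.pkl','rb'))
f=[circ((.574,.379),.031,.003),circ((.574,.379),.031,.052)]
draw(S,(180,90,270,180),6,f,'pics/s12b.png')"
```

```text
t 20.3 p [0.5729 0.377  0.1548] rpy [ 3.14e+00 -2.00e-03 -1.57e+00] w 0.0869 D [ 0.0011  0.002  -0.1128] dyaw -0.001 F [ 1.3 -1.1 -0.2] q6 -0.86
-0.7 -0.4 37.6 0 0 0.000; -0.7 -0.4 37.6 0 0 0.000; -0.7 -0.4 37.6 0 0 0.000
```

View pics/s12.png

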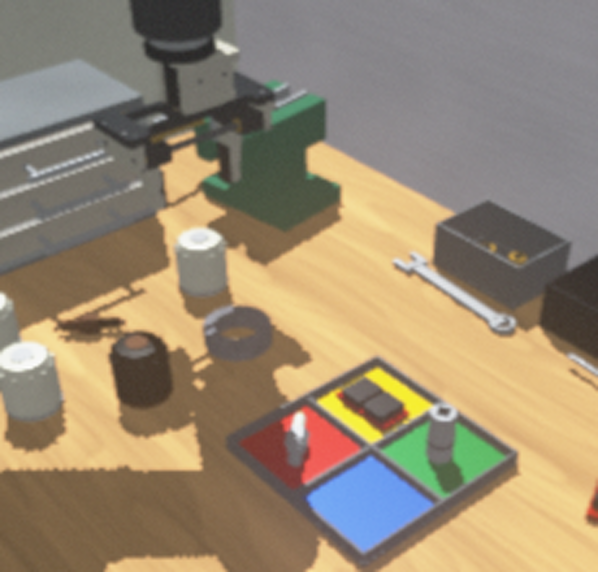

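View pics/s12b.png

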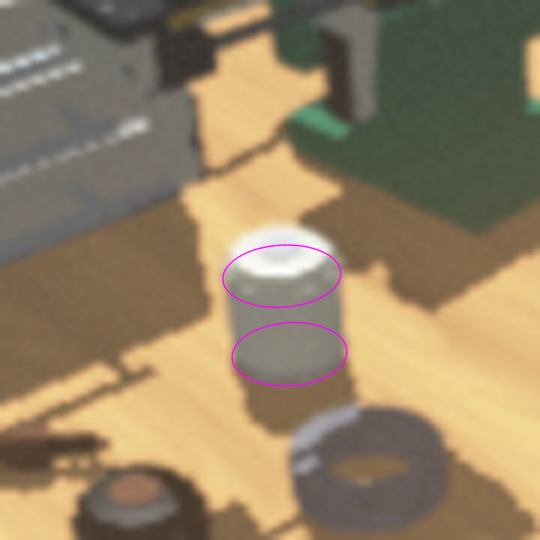

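View pics/t12.png

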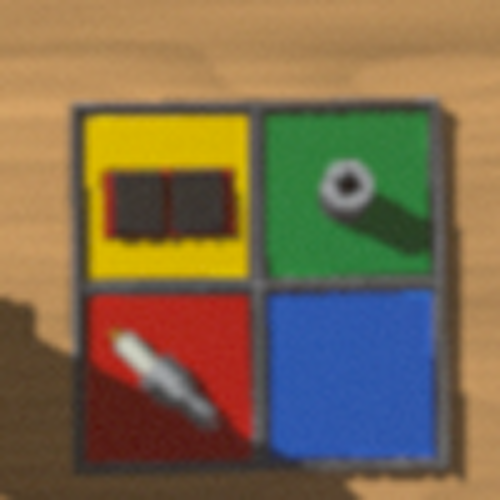

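```bash
python3 -c "
from fit import *
T=pickle.load(open('top.pkl','rb'))
for px in [(138,130),(138,90),(110,130),(88,135)]:
  print(px,[w(T,px,z).round(3)[:2] for z in (0,.05,.1,.15)])
print(w(T,(102,205),.08),w(T,(140,205),.0))
for c in [(.574,.379),(.576,.381)]:
  f=[circ(c,.031,.003),circ(c,.031,.052)]
draw(T,(120,150,190,220),8,[circ((.574,.379),.031,.003),circ((.574,.379),.031,.052)],'pics/ff.png')
"
```

```text
(138, 130) [array([0.723, 0.423]), array([0.709, 0.406]), array([0.696, 0.39 ]), array([0.682, 0.373])]
(138, 90) [array([0.842, 0.424]), array([0.824, 0.407]), array([0.805, 0.391]), array([0.787, 0.374])]
(110, 130) [array([0.725, 0.503]), array([0.711, 0.483]), array([0.697, 0.464]), array([0.683, 0.444])]
(88, 135) [array([0.711, 0.566]), array([0.698, 0.544]), array([0.685, 0.521]), array([0.671, 0.499])]
[0.49948572 0.48969158 0.08      ] [0.50499363 0.41514077 0.        ]
```

View pics/ff.png

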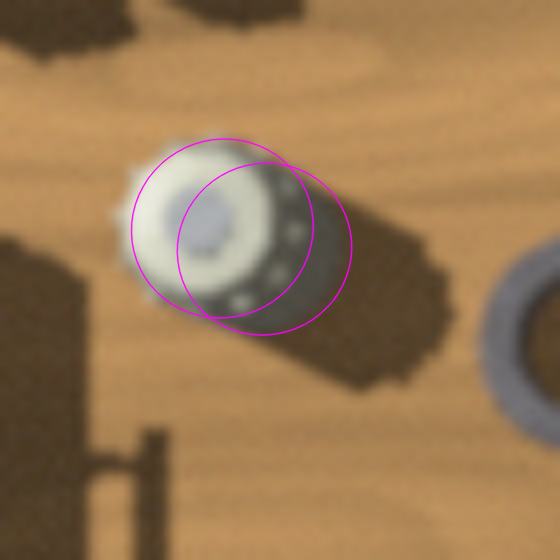

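Request:
step_arm --commands "-2 -1 35 0 0 0; 0 0 20 0 0 0; 0 0 0 0 0 0"

```text
t: 20.78
eef_pos: [0.5733, 0.3761, 0.0983]
ee_rot: [3.137, -0.004, -1.57]
force: [0.0, -0.5, 0.4]
width: 0.087
```

```bash
python3 plan.py .575 .380 .042 -1.571; python3 look.py side s13.png 180 70 280 170 6
```

```text
t 20.775 p [0.5733 0.3761 0.0983] rpy [ 3.137 -0.004 -1.57 ] w 0.087 D [ 0.0017  0.0039 -0.0563] dyaw -0.001 F [ 0.  -0.5  0.4] q6 -0.86
-2.0 -0.9 28.2 0 0 0.000; -2.0 -0.9 28.2 0 0 0.000
```

View pics/s13.png

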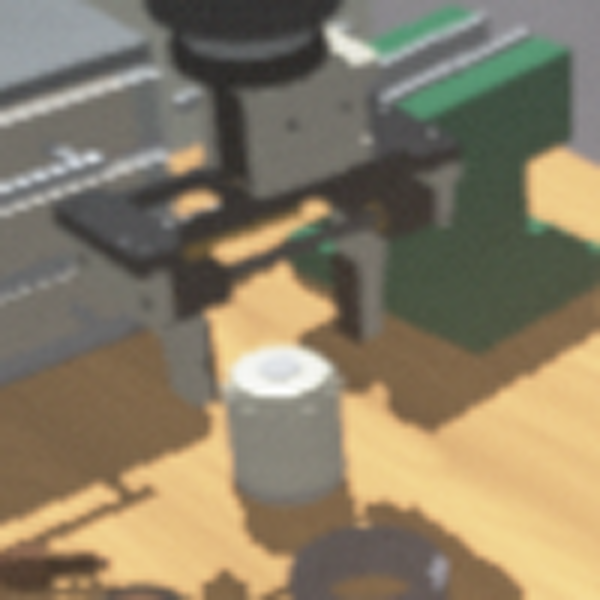

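Request:
step_arm --commands "-2 -1 25 0 0 0; 0 0 20 0 0 0; 0 0 9 0 0 0; 0 0 0 0 0 0; 0 0 0 0 0 0"

```text
t: 21.45
eef_pos: [0.5763, 0.3802, 0.0488]
ee_rot: [-3.14, 0.001, -1.57]
force: [0.4, 0.3, -0.4]
width: 0.0868
```

Request:
step_arm --commands "0 0 5 0 0 0; 0 0 0 0 0 0"

```text
t: 21.7
eef_pos: [0.5756, 0.3796, 0.0425]
ee_rot: [3.141, -0.0, -1.57]
force: [0.8, -1.1, -0.1]
width: 0.0869
```

Request:
step_arm --commands "0 0 0 0 0 0; 0 0 0 0 0 0; 0 0 0 0 0 0; 0 0 0 0 0 0; 0 0 0 0 0 0; 0 0 0 0 0 0" --jaw 50 --grip_force 40

```text
t: 22.45
eef_pos: [0.5758, 0.3798, 0.0427]
ee_rot: [-3.141, 0.0, -1.57]
force: [0.6, 0.5, 0.0]
width: 0.0617
```

Request:
step_arm --commands "0 0 -25 0 0 0; 0 0 -40 0 0 0; 0 0 -45 0 0 0; 0 0 0 0 0 0; 0 0 0 0 0 0"

```text
t: 23.08
eef_pos: [0.5749, 0.3793, 0.1517]
ee_rot: [3.14, -0.0, -1.57]
force: [0.6, 0.1, -2.2]
width: 0.0613
```

```bash
python3 plan.py .466 -.0405 .155 -1.571;  python3 look.py side s14.png 180 60 280 160 6
```

```text
t 23.075 p [0.5749 0.3793 0.1517] rpy [ 3.14 -0.   -1.57] w 0.0613 D [-0.1089 -0.4198  0.0033] dyaw -0.001 F [ 0.6  0.1 -2.2] q6 -0.86
52.5 13.6 -0.4 0 0 0.000; 52.5 13.6 -0.4 0 0 0.000; 52.5 13.6 -0.4 0 0 0.000; 52.5 13.6 -0.4 0 0 0.000; 52.5 13.6 -0.4 0 0 0.000; 52.5 13.6 -0.4 0 0 0.000; 52.5 13.6 -0.4 0 0 0.000; 52.5 13.6 -0.4 0 0 0.000
```

View pics/s14.png

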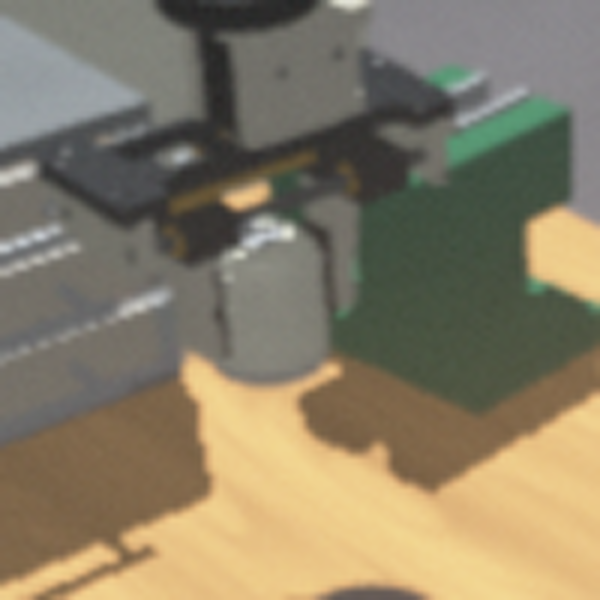

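Request:
step_arm --commands "52 13 0 0 0 0; 53 14 0 0 0 0; 52 13 0 0 0 0; 53 14 0 0 0 0; 52 14 0 0 0 0; 53 14 0 0 0 0; 52 13 0 0 0 0; 53 14 0 0 0 0"

```text
t: 24.12
eef_pos: [0.4656, -0.042, 0.1514]
ee_rot: [3.139, -0.001, -1.569]
force: [0.7, -0.9, -1.7]
width: 0.0613
```

Request:
step_arm --commands "0 0 25 0 0 0; 0 0 25 0 0 0; 0 0 20 0 0 0; 0 0 0 0 0 0; 0 0 0 0 0 0"

```text
t: 24.75
eef_pos: [0.4671, -0.0404, 0.0826]
ee_rot: [3.141, -0.0, -1.569]
force: [-0.6, 0.6, -1.3]
width: 0.0617
```

```bash
python3 plan.py .466 -.0405 .0507 -1.571;  python3 look.py side s15.png 220 140 350 260 6
```

```text
t 24.75 p [ 0.4671 -0.0404  0.0826] rpy [ 3.141 -0.    -1.569] w 0.0617 D [-0.0011 -0.0001 -0.0319] dyaw -0.002 F [-0.6  0.6 -1.3] q6 -0.33
0.1 1.1 31.9 0 0 0.002
```

View pics/s15.png

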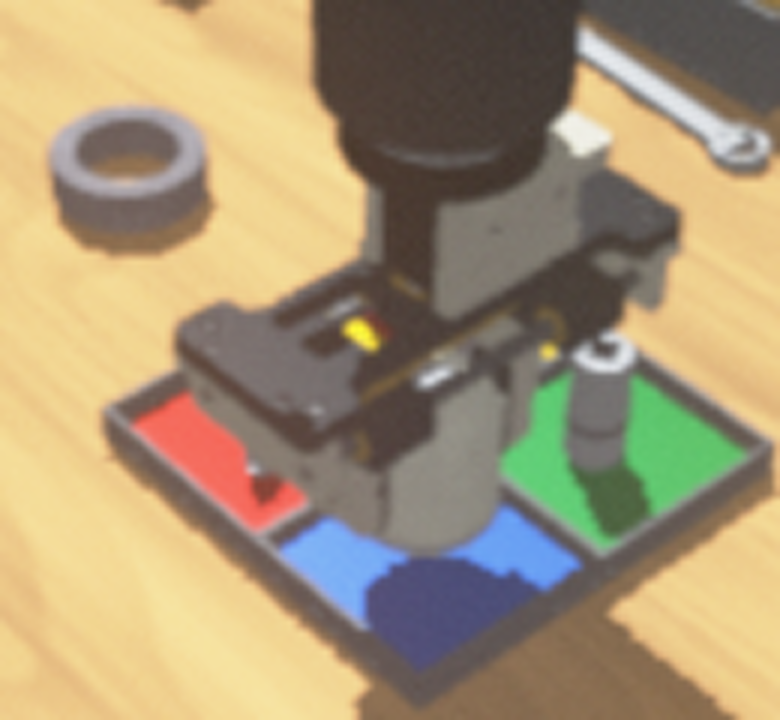

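```bash
python3 -c "
from fit import *
S=pickle.load(open('side_l.pkl','rb'))
for X in [(.563,-.08,.1236),(.563,-.04,.1236),(.563,-.002,.1236),(.563,-.08,.14),(.369,-.08,.1236),(.57,-.0405,.066)]: print(X,((proj(S,X)-[220,140])*6).round())"
```

```text
(0.563, -0.08, 0.1236) [[676. 295.]]
(0.563, -0.04, 0.1236) [[603. 248.]]
(0.563, -0.002, 0.1236) [[538. 205.]]
(0.563, -0.08, 0.14) [[680. 263.]]
(0.369, -0.08, 0.1236) [[302. 522.]]
(0.57, -0.0405, 0.066) [[605. 348.]]
```

Request:
step_arm --commands "0 1 15 0 0 0; 0 0 10 0 0 0; 0 0 4 0 0 0; 0 0 0 0 0 0; 0 0 0 0 0 0"

```text
t: 25.42
eef_pos: [0.4664, -0.0403, 0.0539]
ee_rot: [-3.141, 0.0, -1.57]
force: [0.9, -0.7, -2.1]
width: 0.0617
```

Request:
step_arm --commands "0 0 2 0 0 0; 0 0 1 0 0 0; 0 0 0 0 0 0; 0 0 0 0 0 0"

```text
t: 25.92
eef_pos: [0.4661, -0.0404, 0.0506]
ee_rot: [-3.142, 0.0, -1.57]
force: [0.0, -1.3, -2.1]
width: 0.0614
```

Request:
step_arm --commands "0 0 0 0 0 0; 0 0 0 0 0 0; 0 0 0 0 0 0; 0 0 -10 0 0 0; 0 0 -30 0 0 0; 0 0 -50 0 0 0; 0 0 -50 0 0 0; 0 0 0 0 0 0" --jaw 74

```text
t: 26.92
eef_pos: [0.4684, -0.0399, 0.1954]
ee_rot: [-3.133, 0.002, -1.569]
force: [0.6, -0.1, -0.2]
width: 0.0739
```

```bash
python3 plan.py .466 -.4 .2 -1.571
```

```text
t 26.925 p [ 0.4684 -0.0399  0.1954] rpy [-3.133e+00  2.000e-03 -1.569e+00] w 0.0739 D [-0.0024 -0.3601  0.0046] dyaw -0.002 F [ 0.6 -0.1 -0.2] q6 -0.33
51.4 0.4 -0.7 0 0 0.000; 51.4 0.4 -0.7 0 0 0.000; 51.4 0.4 -0.7 0 0 0.000; 51.4 0.4 -0.7 0 0 0.000; 51.4 0.4 -0.7 0 0 0.000; 51.4 0.4 -0.7 0 0 0.000; 51.4 0.4 -0.7 0 0 0.000
```

Request:
step_arm --commands "51 0 0 0 0 0; 51 0 0 0 0 0; 51 0 0 0 0 0; 51 0 0 0 0 0; 51 0 0 0 0 0; 51 0 0 0 0 0; 51 0 0 0 0 0; 0 0 0 0 0 0"

```text
t: 27.92
eef_pos: [0.4655, -0.4001, 0.1895]
ee_rot: [3.14, 0.0, -1.574]
force: [-0.5, 0.7, -1.0]
width: 0.0741
```

```bash
python3 look.py side sE.png 150 100 380 270 3.4;python3 look.py top tE.png 230 140 330 240 6; python3 look.py top tE2.png 90 90 330 300 3.3; python3 -c "
from fit import *
S=pickle.load(open('side_l.pkl','rb'));T=pickle.load(open('top_l.pkl','rb'))
print('filt',w(T,(263,0),.0)[:0])
c=[circ((.466,-.0405),.031,.011),circ((.466,-.0405),.031,.060),circ((.57,-.0405),.014,.008),circ((.57,-.0405),.0135,.066)]+[rect(np.array(q),.094,.094,0,.008) for q in [(.466,-.0405),(.57,-.0405),(.57,.0635),(.466,.0635)]]
draw(T,(230,140,330,240),6,c,'pics/tEo.png')"
```

```text
filt []
```

View pics/sE.png

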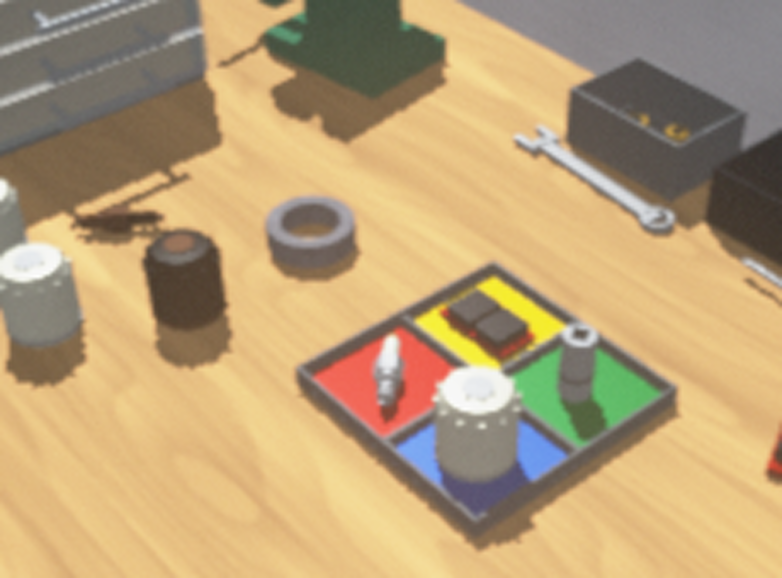

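View pics/tEo.png

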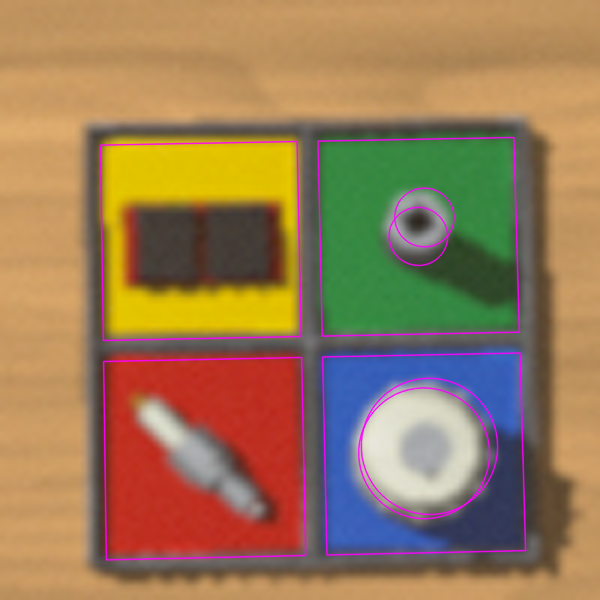

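View pics/tE2.png

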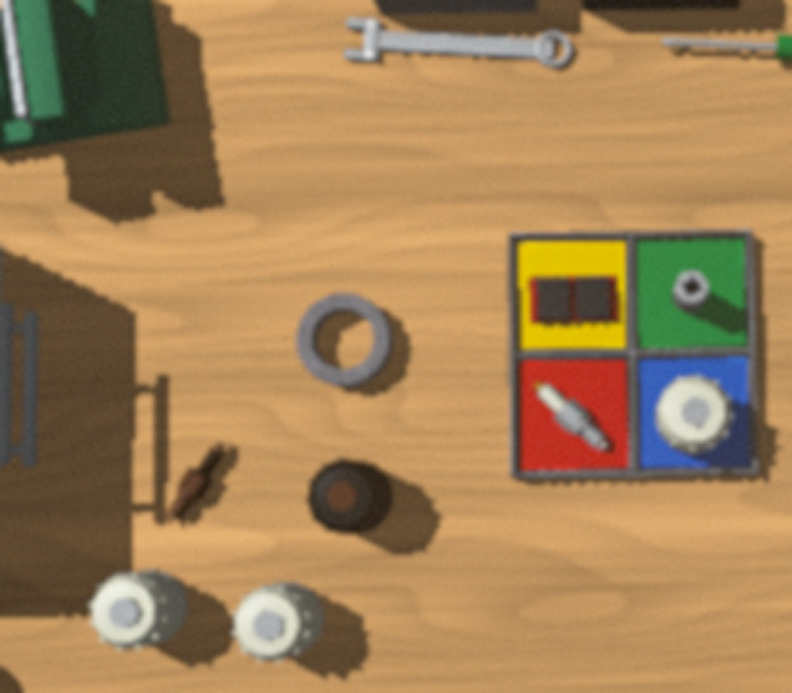

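```bash
python3 -c "
from station import *
print(job_done()); print(get_state()['t'])"
```

```text
the job is handed in; nothing more can be done
None
the job is handed in; nothing more can be done
```

I laid out all four service parts in the tray and handed the job in at about 28 s. `job_done()` gives no verdict, so I only have my own camera checks to go on.

- **Look-alikes:** I took the white filter at top pixel (147,179), about 0.68 m from the base; the other two were at about 0.43 and 0.52 m. I took the brake pad at (375,184), which measured roughly 76 x 40 mm, not the larger pad at (351,142) or the smaller one at (394,148).
- **Placing:** In the last top and side pictures the plug lies flat and the filter, socket and plug are within about 2–4 mm of their liners' middles. The pad is about 3 mm off its middle. Filter and socket stand upright.
- **Used parts:** The black filter and brown plug show no visible movement, and the open gripper was well clear of everything at hand-in.
- **Where checks disagreed:** The two cameras differed by up to about 5 mm on the new filter's position, and by about 5 mm on the pad and 6 mm on the plug. I used values between them. My two estimates of the tray's centre differed by about 3 mm.

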